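Load and lock the centrifuge rotor

TASK

Load exactly two of the purple-capped tubes from the blue rack into the centrifuge rotor, fully down in two sleeves that lie opposite each other so that it is balanced, and leave the third purple tube and the red-capped ones in the rack. Then push the red knob on top of the rotor down and turn it clockwise as far as it goes, so that it stays down when you let go. Do not knock over or shove the other things on the bench.

Things in the scene. Friction and masses are not known exactly. Their poses are not given: they have to be found in the camera images.
- purple1: sample tube standing in the rack at the start, purple cap; 88 mm tall, body 13 mm diameter with a rounded foot, cap 17 mm diameter from 66 to 88 mm above the foot; 20 g. Origin at the centre of its foot, z along the tube towards the cap
- purple2: sample tube standing in the rack at the start, purple cap; 88 mm tall, body 13 mm diameter with a rounded foot, cap 17 mm diameter from 66 to 88 mm above the foot; 20 g. Origin at the centre of its foot, z along the tube towards the cap
- purple3: sample tube standing in the rack at the start, purple cap; 88 mm tall, body 13 mm diameter with a rounded foot, cap 17 mm diameter from 66 to 88 mm above the foot; 20 g. Origin at the centre of its foot, z along the tube towards the cap
- red1: sample tube standing in the rack at the start, red cap; 88 mm tall, body 13 mm diameter with a rounded foot, cap 17 mm diameter from 66 to 88 mm above the foot; 20 g. Origin at the centre of its foot, z along the tube towards the cap
- red2: sample tube standing in the rack at the start, red cap; 88 mm tall, body 13 mm diameter with a rounded foot, cap 17 mm diameter from 66 to 88 mm above the foot; 20 g. Origin at the centre of its foot, z along the tube towards the cap
- rack: blue rack block, fixed, 60 x 190 x 45 mm (x, y, z); origin at the centre of its underside; one row of five holes 15 mm wide along its own y, 36 mm apart, 35 mm deep (hole floor 10 mm above the bench); a cap top is 98 mm above the bench
- sleeve0 (a point): one of the four upright tube sleeves of the centrifuge rotor, spaced 90 degrees on a 65 mm radius round the red knob; facing sleeve2. Open at the top, bore 16 mm, flared mouth. The point is the centre of its inner floor, 51 mm below the mouth and 70 mm above the bench; its z is up
- sleeve1 (a point): one of the four upright tube sleeves of the centrifuge rotor, spaced 90 degrees on a 65 mm radius round the red knob; facing sleeve3. Open at the top, bore 16 mm, flared mouth. The point is the centre of its inner floor, 51 mm below the mouth and 70 mm above the bench; its z is up
- sleeve2 (a point): one of the four upright tube sleeves of the centrifuge rotor, spaced 90 degrees on a 65 mm radius round the red knob; facing sleeve0. Open at the top, bore 16 mm, flared mouth. The point is the centre of its inner floor, 51 mm below the mouth and 70 mm above the bench; its z is up
- sleeve3 (a point): one of the four upright tube sleeves of the centrifuge rotor, spaced 90 degrees on a 65 mm radius round the red knob; facing sleeve1. Open at the top, bore 16 mm, flared mouth. The point is the centre of its inner floor, 51 mm below the mouth and 70 mm above the bench; its z is up
- centrifuge: white centrifuge housing, fixed, 230 x 230 mm and 65 mm high, a grey rim of 200 mm diameter on it reaching 93 mm above the bench; origin at the centre of its underside, below the knob's axis
- knob_grip (a point): middle of the red round captive screw-knob on top of the rotor's central column (34 mm diameter); knob 36 mm diameter, 26 mm high, sprung up; at the start this point is 190 mm above the bench and the knob's top 203 mm. z up, x along the white pointer line. A seated tube's cap reaches 158 mm above the bench
- knob_press (a joint): how far the knob is pushed down, m: 0 = sprung fully up, 0.011 = bottom stop (about 13 N). Until it is pushed 6 mm it cannot turn; once pushed in, turning draws it down under its thread, and fully turned it stays about 8 mm down by itself
- knob_turn (a joint): turn of the knob, rad: 0 at the start, grows clockwise seen from above, 1.4 (80 degrees) = end stop, fully locked
- pink_bottle: bystander: pink bottle, 68 mm diameter, 170 mm tall, origin at the centre of its foot
- tissue_roll: bystander: white tissue roll standing on end, 100 mm diameter, 100 mm tall, origin at the centre of its foot
- jar: bystander: small amber jar with a white lid, 56 mm diameter, 65 mm tall, origin at the centre of its foot

How it is judged:
By the outcome, as a careful person would: the job done as asked, in the order asked, and still so for the second after the job is handed in, with the robot touching nothing.
It also fails if it takes over 72 s, if anything falls off the work surface, if the arm or the gripper's body presses on something with over 40 N, if the wrist force passes 120 N, or if a joint passes its speed limit or range.

ROBOT

A 7-joint arm with a two-finger parallel gripper is mounted at the origin on the work surface. World frame = base frame: x ahead of the robot, y to its left, z up, the work surface at z = 0. Lengths are in m, angles in rad, forces in N, time in s.
With the tool pointing down it reaches from about 0.425 to 0.925 m from the base axis. Payload 6.8 kg.
Tool frame: the origin (TCP) lies on the centre line of the jaws, within the pads' length; the fingertips stand 14 mm ahead of it and the grasp point (between the pads) lies 5 mm behind it (bot.finger_overhang is the distance from the TCP to the fingertips, in m); z points along the fingers, y is the line along which they close (so a half turn about z gives the same grasp; the last joint's range is limited). The gripper opens to 85 mm and grips with 20 to 120 N. Pads are 22 mm wide; open, the fingers measure 114 mm over their backs; the gripper's body (76 mm by 85 mm) begins 54 mm behind the grasp point. The pads swing forward as they close: fully open they stand 13 mm farther back than shut.
Start: joints at [-1.426, 0.477, 0.022, 1.555, -0.011, 1.109, -0.083], TCP at [0.169, 0.654, 0.245] pointing down, gripper open.
Joint ranges: [-2.96, 2.96], [-0.34, 2.1], [-1.41, 1.46], [0.24, 2.44], [-1.37, 4.51], [0.17, 1.92], [-2.96, 2.96]. Speed limits (rad/s): [2.39, 2.39, 3.14, 3.14, 3.14, 3.14, 3.14].

INTERFACE

Orientations are given as a unit quaternion [w, x, y, z].
In Python, from station import bot gives the robot as it stands.
- The arm moves only by the shell command python3 -m inch 'ROWS' [OPENING] [FORCE]. ROWS is JSON, a list of rows, each a list of 4 numbers: the shift along the tool's x, y, z in m, then the turn about the tool's z in degrees. A call has 1 to 12 rows; each row shifts and turns the commanded pose from where the row before left it, along the tool's axes as they then stand; what a row does not reach is not made up. A row lasts 1/10 s, in which the tool goes at most 50 mm and 8.59 degrees, less where a joint would pass 70% of its speed; a pose out of reach is approached as far as the arm can. A call is refused whole if a number of a shift passes 0.05 or a number of a turn 8.59, either way. A call with a gripper value outside its range is refused whole. OPENING is the finger opening in m, from 0 to 0.0854, set as the call begins (- or left out, the last holds). The fingers move at their own pace and stop on an object; FORCE is the grip in N (left out, the last holds). Time passes only in rows, so rows that do not move let the fingers close. It gives the time, the measured TCP pose, the force, the opening and the grip force at its end, in the units of the state.
- bot.get_obs(): the state, without advancing time (a new reading comes with each control period).
- bot.read_camera(name): name is "side" or "top" or "wrist"; returns a dict with "color" (420x560x3 uint8, red, green, blue), "mtx" (3x3 intrinsics, pixels), "world_from_camera" (4x4, takes a point from camera to world coordinates); the wrist camera has in their place "hand_eye" (4x4, takes a point from camera to tool coordinates, whose origin is the TCP and whose axes are the flange's). Camera axes: x right, y up, looking along -z (the intrinsics and any distortion apply to the point x, -y, -z); pixel columns grow to the right and rows downward; lengths in m; the calibration is good to about 2 mm. The wrist camera is an equidistant fisheye: a pixel r from the principal point sees the ray r / f radians off the axis. A picture is of the moment at which its call begins: read the wrist's pose just before it. There is no depth.
- bot.hand_in(): hands the job in; it is judged then, once.
The state is a dict: "t": time; "q": joint angles; "joint_vel": joint speeds; "joint_torque": joint torques, N m; "eef_pos": TCP position; "tool_rot": TCP orientation; "contact_force": force on the tool from outside, world axes, zero at the start; "torque": the same for the moment, N m; "gripper_width": opening from 0.0 (shut) to 1.0 (fully open); "grasp_force": force on a finger pad.
Only numpy, scipy, OpenCV 4.12 (cv2) and the standard library are available. Lean on these libraries where they do the work, as an engineer would, in place of code of your own. Each camera call takes 0.05 s, during which the arm holds its last target. There are 200 camera calls.

## Working session

There is one attempt and no reset: what is moved stays moved. The work goes in short steps, Python scripts to look and compute and a shell command to move; the robot and the scene stay as the last step left them, time stands still between calls to the robot, and variables do not carry over. Pictures are saved under pics/ and viewed, at most 10 in all, crops included, and the job is handed in when it is done.

```bash
ls; mkdir -p pics
python3 - <<'E'
from station import bot
import cv2,numpy as np
o=bot.get_obs();print(o)
np.set_printoptions(precision=4,suppress=True)
for n in("side","top"):
    r=bot.read_camera(n);cv2.imwrite(f"pics/{n}0.png",r["color"][:,:,::-1]);print(n,r["mtx"],r["world_from_camera"], [k for k in r])
r=bot.read_camera("wrist");print(r["mtx"],r["hand_eye"],[k for k in r]);cv2.imwrite("pics/wrist0.png",r["color"][:,:,::-1])
E
```

```text
pics
{'t': 0.0, 'q': array([-1.42609224,  0.47779033,  0.02231047,  1.55644404, -0.01151661,
        1.10932309, -0.08311367]), 'joint_vel': array([ 9.29898321e-04,  9.34958974e-04,  1.22102960e-03, -1.48164417e-03,
       -8.68498134e-04,  6.98511254e-05,  2.26354169e-04]), 'joint_torque': array([-6.67598124e-04, -5.96446180e+01,  1.60775386e+00, -2.81192708e+01,
        1.24980760e-02,  9.39849357e-03,  6.46224919e-06]), 'eef_pos': array([0.16867891, 0.652994  , 0.24433481]), 'tool_rot': array([-6.19030762e-05,  1.26052470e-01,  9.92023150e-01, -9.16628183e-04]), 'contact_force': array([-0.02922655, -1.11230558, -0.07831891]), 'torque': array([-0.03693003,  0.01027577,  0.00600899]), 'grasp_force': 0.0, 'gripper_width': 1.003253644795651}
side [[510.0819   0.     276.6801]
 [  0.     510.0819 201.6953]
 [  0.       0.       1.    ]] [[ 0.9961  0.0477 -0.0744  0.5026]
 [-0.0866  0.6939 -0.7149 -0.9582]
 [ 0.0175  0.7185  0.6953  1.0451]
 [ 0.      0.      0.      1.    ]] ['color', 'mtx', 'world_from_camera']
top [[417.7785   0.     274.5457]
 [  0.     417.7785 212.3778]
 [  0.       0.       1.    ]] [[-0.0174  0.993  -0.117   0.4765]
 [-0.9998 -0.0185 -0.0083  0.0041]
 [-0.0104  0.1168  0.9931  1.4103]
 [ 0.      0.      0.      1.    ]] ['color', 'mtx', 'world_from_camera']
[[325.1923   0.     275.8116]
 [  0.     325.1923 211.0224]
 [  0.       0.       1.    ]] [[-0.      0.961   0.2766  0.0703]
 [ 1.     -0.0002  0.0008 -0.0006]
 [ 0.0008  0.2766 -0.961  -0.13  ]
 [ 0.      0.      0.      1.    ]] ['color', 'mtx', 'hand_eye']
```

View pics/top0.png

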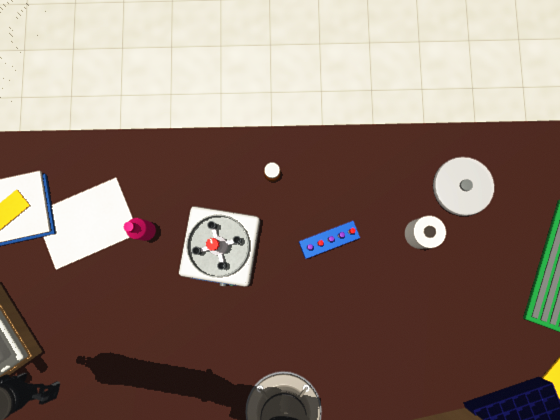

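View pics/side0.png

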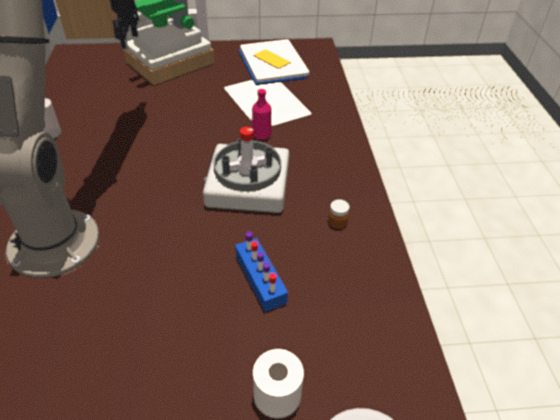

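The top view shows the centrifuge at about (219,247), with the red knob at (212,244). The rack caps run, left to right, purple (310,247), red (320,243), purple (331,239), purple (342,236), red (352,231). The side view agrees: the caps run purple, red, purple, purple, red from (249,236) to (273,278).

```bash
cat > h.py <<'E'
from station import bot
import cv2,numpy as np
from scipy.spatial.transform import Rotation as R
np.set_printoptions(precision=4,suppress=True)
def pose():
    o=bot.get_obs();T=np.eye(4);T[:3,:3]=R.from_quat(o["tool_rot"],scalar_first=True).as_matrix();T[:3,3]=o["eef_pos"];return T,o
def ray(r,T,u,v):
    K=r["mtx"];x=(u-K[0,2])/K[0,0];y=(v-K[1,2])/K[1,1]
    if "hand_eye" in r:
        W=T@r["hand_eye"];a=np.hypot(x,y);s=np.sin(a)/a if a>1e-9 else 1
        d=np.array([x*s,-y*s,-np.cos(a)])
    else: W=r["world_from_camera"];d=np.array([x,-y,-1.])
    return W[:3,3],W[:3,:3]@d
def plane(r,T,u,v,z):
    c,d=ray(r,T,u,v);return c+d*(z-c[2])/d[2]
def blobs(m,amin=5,amax=1e5):
    n,l,s,c=cv2.connectedComponentsWithStats(m.astype(np.uint8))
    return [(c[i],s[i]) for i in range(1,n) if amin<=s[i,4]<=amax]
def hsv(r): return cv2.cvtColor(r["color"],cv2.COLOR_RGB2HSV)
def red(h): return ((h[...,0]<6)|(h[...,0]>174))&(h[...,1]>170)&(h[...,2]>110)
def purple(h): return (h[...,0]>128)&(h[...,0]<155)&(h[...,1]>90)&(h[...,2]>50)
E
cat > m1.py <<'E'
from h import *
T,o=pose()
for n in("top","side"):
    r=bot.read_camera(n);h=hsv(r)
    for nm,m in(("red",red(h)),("pur",purple(h))):
        for c,s in blobs(m,6,400): print(n,nm,c,s[4],"z.094",plane(r,T,*c,.094)[:2],"z.2",plane(r,T,*c,.197)[:2])
    if n=="top":
        x0,x1,y0,y1=185,255,212,285
        m=np.zeros(h.shape[:2],bool);m[y0:y1,x0:x1]=h[y0:y1,x0:x1,2]<55
        for c,s in blobs(m,10,400): print("dark",c,s[4],plane(r,T,*c,.121)[:2])
        im=cv2.resize(r["color"][200:290,175:265,::-1],None,fx=6,fy=6,interpolation=cv2.INTER_CUBIC);cv2.imwrite("pics/crop.png",im)
E
python3 m1.py
```

```text
top red [352.     230.3684] 19 z.094 [ 0.5699 -0.2279] z.2 [ 0.5626 -0.2098]
top red [212.6771 244.2812] 96 z.094 [0.534  0.2116] z.2 [0.5295 0.1954]
top red [320.1053 242.5789] 19 z.094 [ 0.5333 -0.1264] z.2 [ 0.5289 -0.1162]
top pur [341.4783 234.3913] 23 z.094 [ 0.5578 -0.1944] z.2 [ 0.5515 -0.1788]
top pur [330.7692 238.5   ] 26 z.094 [ 0.5455 -0.1603] z.2 [ 0.5401 -0.1474]
top pur [309.7826 246.913 ] 23 z.094 [ 0.5203 -0.0936] z.2 [ 0.5169 -0.086 ]
dark [211.   224.44] 25 [0.5943 0.2126]
dark [236.     239.2174] 23 [0.5471 0.1353]
dark [195.5    250.2143] 28 [0.5155 0.2604]
dark [252.403  272.3731] 67 [0.4449 0.0857]
dark [220.3043 265.1739] 23 [0.4685 0.184 ]
side red [245.6415 131.3208] 106 z.094 [0.5351 0.3411] z.2 [0.5316 0.2004]
side red [254.0625 245.4375] 32 z.094 [ 0.5354 -0.1307] z.2 [ 0.5319 -0.2203]
side red [272.     277.7297] 37 z.094 [ 0.5715 -0.2327] z.2 [ 0.5641 -0.3112]
side pur [248.6032 235.4921] 63 z.094 [ 0.5236 -0.0969] z.2 [ 0.5213 -0.1901]
side pur [259.7556 255.7778] 45 z.094 [ 0.5473 -0.1646] z.2 [ 0.5425 -0.2506]
side pur [265.9375 266.6458] 48 z.094 [ 0.5598 -0.199 ] z.2 [ 0.5536 -0.2812]
side pur [275.5    274.6667] 6 z.094 [ 0.5804 -0.2244] z.2 [ 0.572  -0.3038]
```

View pics/crop.png

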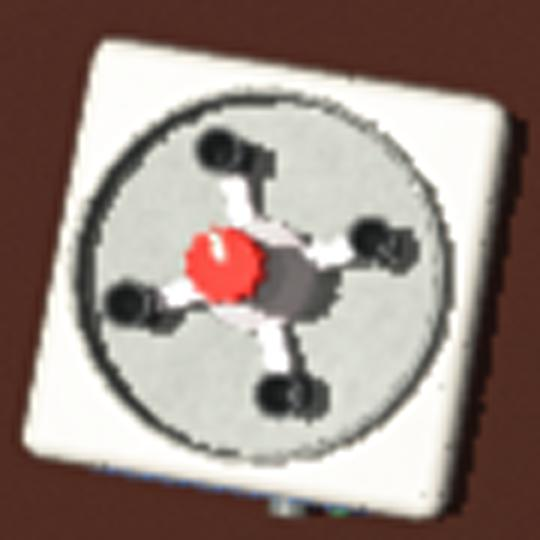

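The crop shows the knob at the centre and four black sleeve mouths. In full-image pixels they are about (211,224), (237,240), (195,250) and (220,266). I'll use the ±y pair and carry the tubes at the rack's yaw. Now moving above the nearest purple tube.

```bash
python3 -m inch '[[-0.037,-0.031,-0.003,0],[-0.037,-0.031,-0.003,0],[-0.037,-0.031,-0.003,0],[-0.037,-0.031,-0.003,0],[-0.037,-0.031,-0.003,0],[-0.037,-0.031,-0.003,0],[-0.037,-0.031,-0.003,0],[-0.037,-0.031,-0.003,0],[-0.037,-0.031,-0.003,0]]' 0.05 && python3 -m inch '[[-0.022,-0.040,0,0],[-0.022,-0.040,0,0],[-0.022,-0.040,0,0],[-0.022,-0.040,0,0],[-0.022,-0.040,0,0],[-0.022,-0.040,0,0],[-0.022,-0.040,0,0],[-0.022,-0.040,0,0],[-0.022,-0.040,0,0]]' && python3 -m inch '[[0,0,0,7.9],[0,0,0,7.9],[0,0,0,7.9],[0,0,0,7.9],[0,0,0,7.9],[0,0,0,7.9],[0,0,0,7.9],[0,0,0,0],[0,0,0,0]]'
cat > w.py <<'E'
from h import *
import sys
T,o=pose();r=bot.read_camera("wrist")
print(o["t"],T[:3,3],"yaw y",np.degrees(np.arctan2(T[1,1],T[0,1])),T[:3,2],"q7",o["q"][6],o["contact_force"])
h=hsv(r)
for nm,m in(("red",red(h)),("pur",purple(h))):
    for c,s in blobs(m,60): print(nm,c,s[4],"z.098",plane(r,T,*c,.096)[:2],"z.158",plane(r,T,*c,.156)[:2])
if len(sys.argv)>1: cv2.imwrite(f"pics/{sys.argv[1]}.png",r["color"][:,:,::-1])
E
python3 w.py w1
```

```text
t: 1.15
eef_pos: [0.4223, 0.2983, 0.2726]
tool_rot: [0.0, 0.126, 0.992, 0.0]
contact_force: [0.8, 0.0, -0.8]
gripper_width: 0.586
grasp_force: 0.0
t: 2.05
eef_pos: [0.5233, -0.0997, 0.2725]
tool_rot: [0.0, 0.126, 0.992, 0.0]
contact_force: [1.3, 0.0, -0.2]
gripper_width: 0.583
grasp_force: 0.0
t: 2.95
eef_pos: [0.5231, -0.0978, 0.2723]
tool_rot: [-0.0, 0.57, 0.821, -0.0]
contact_force: [-0.2, -0.3, 0.6]
gripper_width: 0.587
grasp_force: 0.0
2.95 [ 0.5231 -0.0978  0.2723] yaw y 20.436801305796983 [-0.0001 -0.     -1.    ] q7 0.6008130504928776 [-0.2266 -0.2815  0.6025]
red [275.8517 313.0805] 236 z.098 [ 0.5706 -0.2267] z.158 [ 0.5564 -0.1887]
pur [276.9333 187.1804] 255 z.098 [ 0.5218 -0.0927] z.158 [ 0.5172 -0.0809]
pur [276.3173 254.7671] 249 z.098 [ 0.5459 -0.159 ] z.158 [ 0.5365 -0.1343]
pur [275.8394 284.9076] 249 z.098 [ 0.5578 -0.1924] z.158 [ 0.5461 -0.1611]
```

View pics/w1.png

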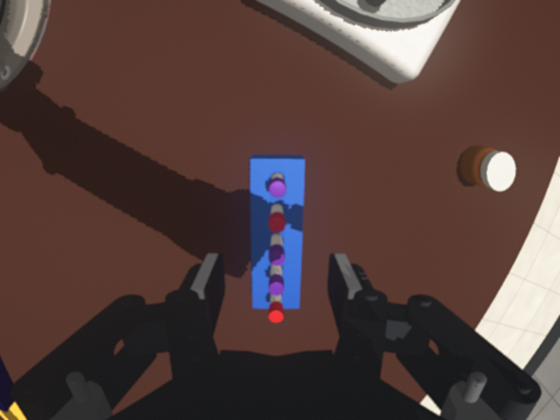

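The wrist view shows the rack's row at column 276. The end purple cap is at (277,187), and the fingers straddle the row with room to spare. Shift 4 mm, go down, grip and lift.

```bash
python3 -m inch '[[0.004,0,0.045,0],[0,0,0.045,0],[0,0,0.045,0],[0,0,0.040,0],[0,0,0.012,0],[0,0,0,0]]' 0.05 40 && python3 w.py w2 && python3 -m inch '[[0,0,0,0],[0,0,0,0],[0,0,0,0],[0,0,0,0],[0,0,0,0],[0,0,0,0],[0,0,0,0]]' 0.005 40
```

```text
t: 3.6
eef_pos: [0.5208, -0.0943, 0.0842]
tool_rot: [-0.001, 0.572, 0.821, -0.001]
contact_force: [0.0, -0.5, 1.0]
gripper_width: 0.583
grasp_force: 0.0
3.6 [ 0.5208 -0.0943  0.0842] yaw y 20.270187559139192 [-0.0032 -0.     -1.    ] q7 0.7866958113470104 [ 0.044  -0.5305  0.9577]
red [279.2663 340.1344] 841 z.098 [ 0.5306 -0.1178] z.158 [ 0.5133 -0.0728]
pur [280.8741 285.6753] 1700 z.098 [ 0.5211 -0.0905] z.158 [ 0.5086 -0.0593]
t: 4.35
eef_pos: [0.5231, -0.0944, 0.0871]
tool_rot: [0.001, 0.572, 0.82, 0.001]
contact_force: [-0.4, 0.4, 6.9]
gripper_width: 0.18
grasp_force: 38.8
```

```bash
python3 -m inch '[[0,0,-0.01,0],[0,0,-0.03,0],[0,0,-0.045,0],[0,0,-0.045,0],[0,0,-0.045,0],[0,0,-0.02,0],[0,0,0,0],[0,0,0,0]]' && python3 w.py w3
```

```text
t: 5.15
eef_pos: [0.5215, -0.094, 0.2806]
tool_rot: [0.0, 0.572, 0.82, 0.001]
contact_force: [0.9, -0.2, -0.3]
gripper_width: 0.185
grasp_force: 39.4
5.15 [ 0.5215 -0.094   0.2806] yaw y 20.23120416842871 [ 0.0008  0.0007 -1.    ] q7 0.5878820865004257 [ 0.8985 -0.206  -0.3301]
red [276.25   314.2167] 180 z.098 [ 0.5716 -0.2295] z.158 [ 0.5573 -0.1913]
pur [275.7426 280.7915] 1655 z.098 [ 0.5557 -0.1881] z.158 [ 0.5445 -0.1578]
```

View pics/w3.png

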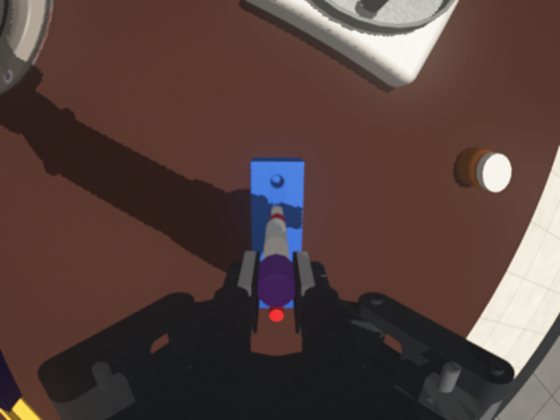

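The tube is held, with its foot visible near (277,207) and its hole empty at (277,181). Now to the near sleeve.

```bash
python3 -m inch '[[0.034,0.017,0,0],[0.034,0.017,0,0],[0.034,0.017,0,0],[0.034,0.017,0,0],[0.034,0.017,0,0],[0.034,0.017,0,0],[0,0,0,7.5],[0,0,0,0],[0,0,0,0]]' && python3 w.py w4
```

```text
t: 6.1
eef_pos: [0.5463, 0.1314, 0.2791]
tool_rot: [-0.0, 0.624, 0.782, -0.001]
contact_force: [0.1, -0.6, 0.0]
gripper_width: 0.182
grasp_force: 39.4
6.1 [0.5463 0.1314 0.2791] yaw y 12.821093009879108 [-0.002  -0.0017 -1.    ] q7 0.054812903135474614 [ 0.1207 -0.5612  0.0487]
pur [275.6407 281.0802] 1670 z.098 [0.5675 0.0335] z.158 [0.5605 0.0653]
```

View pics/w4.png

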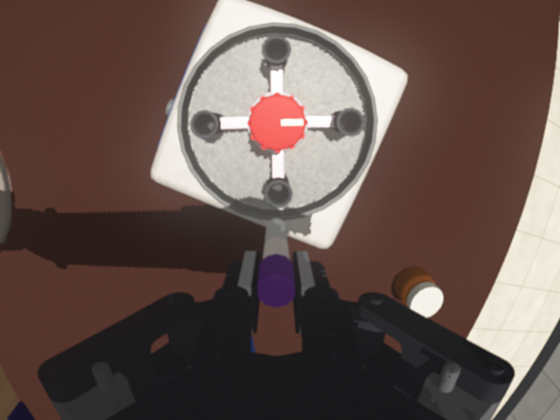

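The wrist view shows the rotor from above. The knob is at (277,122) with its pointer to the right, and the sleeve mouths are near (277,49), (206,123), (349,121) and (278,190). The held tube's foot is near (278,224).

```bash
cat > s.py <<'E'
from h import *
T,o=pose();im=cv2.imread("pics/w4.png")[:,:,::-1]
r=bot.read_camera("wrist");r["color"]=im
v=hsv(r)[...,2]
kc=[c for c,s in blobs(red(hsv(r)),800)][0];print("knob",kc,plane(r,T,*kc,.203)[:2])
g=cv2.cvtColor(im,cv2.COLOR_RGB2GRAY)
P=[]
for u,w in((277,49),(206,123),(349,121),(278,190)):
    p=g[w-24:w+24,u-24:u+24];m=p<62
    bl=[(c,s) for c,s in blobs(m,80)]
    c,s=max(bl,key=lambda b:b[1][4]);print("dark",c+[u-24,w-24],s[4],[int(p.min())])
    ci=cv2.HoughCircles(cv2.resize(p,None,fx=4,fy=4,interpolation=cv2.INTER_CUBIC),cv2.HOUGH_GRADIENT,1,200,param1=100,param2=15,minRadius=30,maxRadius=75)
    q=ci[0,0]/4+[u-24,w-24,0];print("circ",q,plane(r,T,q[0],q[1],.121)[:2]);P.append(plane(r,T,q[0],q[1],.121)[:2])
P=np.array(P);print("centre",P.mean(0),np.linalg.norm(P-P.mean(0),axis=1),np.degrees(np.arctan2(*(P-P.mean(0)).T[::-1])))
print("foot",plane(r,T,278,229,.204))
big=[cv2.resize(im[w-28:w+28,u-28:u+28,::-1],(280,280),interpolation=cv2.INTER_CUBIC) for u,w in((277,49),(278,205))]
cv2.imwrite("pics/c4.png",np.hstack(big))
E
python3 s.py
```

```text
Traceback (most recent call last):
  File "s.py", line 5, in <module>
    kc=[c for c,s in blobs(red(hsv(r)),800)][0];print("knob",kc,plane(r,T,*kc,.203)[:2])
       ~~~~~~~~~~~~~~~~~~~~~~~~~~~~~~~~~~~~~^^^
IndexError: list index out of range
```

```bash
sed -i 's/>170)&(h\[...,2\]>110/>140)\&(h[...,2]>110/' h.py; python3 s.py
```

```text
knob [275.1084 122.6861] [0.5308 0.1969]Traceback (most recent call last):
  File "s.py", line 11, in <module>
    c,s=max(bl,key=lambda b:b[1][4]);print("dark",c+[u-24,w-24],s[4],[int(p.min())])
        ~~~^^^^^^^^^^^^^^^^^^^^^^^^^
ValueError: max() iterable argument is empty
```

```bash
sed -i '/bl=\[/d;/c,s=max/d' s.py; python3 s.py
```

```text
knob [275.1084 122.6861] [0.531 0.197]
circ [274.375  50.375  16.075] [0.516  0.2597]
circ [204.375 127.125  16.925] [0.4699 0.1797]
circ [351.375 121.875  13.725] [0.5969 0.2133]
circ [279.125 192.375  17.125] [0.5483 0.1355]
centre [0.5328 0.197 ] [0.0649 0.0652 0.0661 0.0634] [ 105.0082 -164.5443   14.2178  -75.8078]
foot [0.5482 0.1291 0.204 ]
```

View pics/c4.png

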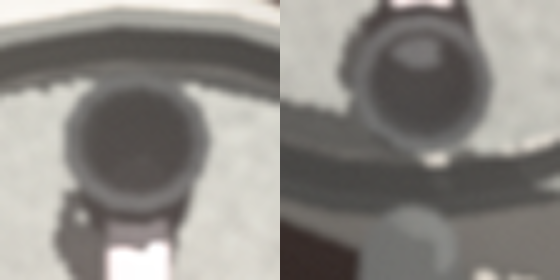

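The mouth ring centres are at about (276.8,49.6) far and (279,194) near. The foot silhouette spans columns 266-285 with its edge at row 218, so its centre is at about (275.5,228).

Run:
```python
from h import *
T,o=pose();r=bot.read_camera("wrist")
N=plane(r,T,279,194,.121);F=plane(r,T,276.8,49.6,.121)
f=plane(r,T,275.5,228,T[2,3]-.0705)
k=plane(r,T,277.3,122,.203)
print(T[:3,3],N,F,(N+F)/2,np.linalg.norm(N-F),k)
print("foot in tool",np.linalg.inv(T)@[*f,1],"target in tool",np.linalg.inv(T)@[*N,1],"far",np.linalg.inv(T)@[*F,1])
```

```text
[0.5469 0.1313 0.2802] [0.5487 0.1342 0.121 ] [0.518  0.2611 0.121 ] [0.5334 0.1977 0.121 ] 0.13055181513554226 [0.5324 0.1979 0.203 ]
foot in tool [ 0.0003 -0.0007  0.0705  1.    ] target in tool [0.0024 0.0025 0.1592 1.    ] far [0.133  0.0004 0.1591 1.    ]
```

```bash
python3 -m inch '[[0.002,0.0025,0.02,0],[0,0,0.03,0],[0,0,0.02,0],[0,0,0.005,0],[0,0,0,0],[0,0,0.008,0],[0,0,0.008,0],[0,0,0.008,0],[0,0,0,0]]' && python3 w.py w5
```

```text
t: 7.25
eef_pos: [0.5482, 0.1349, 0.1802]
tool_rot: [-0.0, 0.624, 0.781, -0.001]
contact_force: [-0.6, -0.2, -0.8]
gripper_width: 0.177
grasp_force: 39.4
7.25 [0.5482 0.1349 0.1802] yaw y 12.724993068759119 [-0.0017 -0.0006 -1.    ] q7 0.12393901773782372 [-0.6101 -0.2196 -0.7675]
red [267.0007 133.0062] 8366 z.098 [0.5286 0.1929] z.158 [0.5297 0.1957]
pur [275.5518 281.1909] 1671 z.098 [0.5577 0.0895] z.158 [0.5507 0.1212]
```

View pics/w5.png

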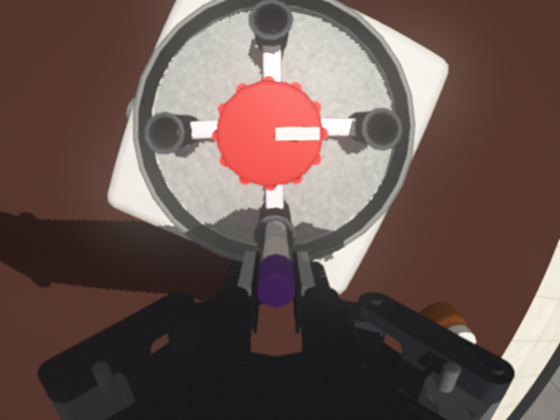

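The tube is inside the near sleeve at (275,215), with no side force. Continuing down.

```bash
python3 -m inch '[[0,0,0.01,0],[0,0,0.01,0],[0,0,0.008,0],[0,0,0.004,0],[0,0,0.002,0],[0,0,0,0]]' && python3 -m inch '[[0,0,0,0],[0,0,0,0],[0,0,0,0],[0,0,0,0],[0,0,0,0]]' 0.04
```

```text
t: 7.9
eef_pos: [0.549, 0.1349, 0.1473]
tool_rot: [-0.0, 0.625, 0.781, -0.0]
contact_force: [-0.2, -0.2, -1.0]
gripper_width: 0.179
grasp_force: 39.4
t: 8.4
eef_pos: [0.549, 0.135, 0.1473]
tool_rot: [0.0, 0.624, 0.781, 0.0]
contact_force: [-1.6, -0.2, 0.1]
gripper_width: 0.465
grasp_force: 0.0
```

```bash
python3 -m inch '[[0,0,-0.02,0],[0,0,-0.045,0],[0,0,-0.045,0],[0,0,-0.025,0],[-0.041,-0.010,0,0],[-0.041,-0.010,0,0],[-0.041,-0.010,0,0],[-0.041,-0.010,0,0],[-0.041,-0.010,0,0],[-0.041,-0.010,0,0],[-0.041,-0.010,0,0],[0,0,0,-7.5]]' 0.05 && python3 -m inch '[[0,0,0,0],[0,0,0,0]]' && python3 w.py w6
```

```text
t: 9.6
eef_pos: [0.5422, -0.1677, 0.2829]
tool_rot: [0.001, 0.575, 0.818, -0.001]
contact_force: [0.1, -0.3, 0.5]
gripper_width: 0.588
grasp_force: 0.0
t: 9.8
eef_pos: [0.5439, -0.1595, 0.2821]
tool_rot: [-0.0, 0.573, 0.82, 0.0]
contact_force: [0.5, 0.0, 1.1]
gripper_width: 0.584
grasp_force: 0.0
9.8 [ 0.5439 -0.1595  0.2821] yaw y 20.09867519134155 [-0.0002  0.0008 -1.    ] q7 0.7414359778216411 [0.5297 0.0162 1.1163]
red [278.1139 156.7178] 202 z.098 [ 0.534  -0.1272] z.158 [ 0.5312 -0.121 ]
red [278.3523 260.8125] 176 z.098 [ 0.5723 -0.2307] z.158 [ 0.5623 -0.2048]
pur [278.0245 192.0367] 245 z.098 [ 0.5461 -0.1605] z.158 [ 0.5411 -0.1479]
pur [277.6447 225.1096] 228 z.098 [ 0.5577 -0.1932] z.158 [ 0.5505 -0.1744]
```

```bash
python3 -m inch '[[-0.002,0.0015,0.045,0],[0,0,0.045,0],[0,0,0.045,0],[0,0,0.045,0],[0,0,0.017,0],[0,0,0,0],[0,0,0,0]]' 0.05 40 && python3 -m inch '[[0,0,0,0],[0,0,0,0],[0,0,0,0],[0,0,0,0],[0,0,0,0],[0,0,0,0],[0,0,0,0]]' 0.005 40 && python3 -m inch '[[0,0,-0.01,0],[0,0,-0.03,0],[0,0,-0.045,0],[0,0,-0.045,0],[0,0,-0.045,0],[0,0,-0.045,0],[0,0,-0.02,0],[0,0,0,0],[0,0,0,0]]' && python3 w.py w7
```

```text
t: 10.55
eef_pos: [0.5465, -0.1611, 0.0858]
tool_rot: [0.0, 0.572, 0.82, 0.0]
contact_force: [0.5, -1.1, -0.4]
gripper_width: 0.584
grasp_force: 0.0
t: 11.25
eef_pos: [0.5471, -0.162, 0.0868]
tool_rot: [0.001, 0.572, 0.82, 0.001]
contact_force: [-0.0, 0.3, 7.2]
gripper_width: 0.177
grasp_force: 38.9
t: 12.15
eef_pos: [0.5456, -0.1617, 0.3256]
tool_rot: [0.0, 0.572, 0.82, 0.0]
contact_force: [0.1, -0.0, -0.8]
gripper_width: 0.181
grasp_force: 39.4
12.15 [ 0.5456 -0.1617  0.3256] yaw y 20.21117660497512 [ 0.0005  0.0005 -1.    ] q7 0.7256219456464283 [ 0.099  -0.0032 -0.7833]
red [277.0526 149.8355] 152 z.098 [ 0.5339 -0.1272] z.158 [ 0.5318 -0.1221]
pur [277.0667 211.1455] 165 z.098 [ 0.5583 -0.1933] z.158 [ 0.5521 -0.1771]
pur [275.7469 282.1301] 1691 z.098 [ 0.5888 -0.2804] z.158 [ 0.5775 -0.2497]
```

```bash
python3 -m inch '[[0.045,0.0133,0,0],[0.045,0.0133,0,0],[0.045,0.0133,0,0],[0.045,0.0133,0,0],[0.045,0.0133,0,0],[0.045,0.0133,0,0],[0.045,0.0133,0,0],[0.045,0.0133,0,0],[0.046,0.0133,0,0],[0,0,0,7.5],[0,0,0,0],[0,0,0,0]]' && python3 w.py w8
```

```text
t: 13.4
eef_pos: [0.5178, 0.2592, 0.3242]
tool_rot: [0.0, 0.624, 0.782, -0.001]
contact_force: [-0.2, 0.2, -0.3]
gripper_width: 0.181
grasp_force: 39.3
13.4 [0.5178 0.2592 0.3242] yaw y 12.797828416216378 [-0.0015 -0.0021 -1.    ] q7 -0.2067011624154647 [-0.1691  0.2164 -0.3073]
pur [275.8417 284.4717] 1800 z.098 [0.5457 0.1326] z.158 [0.5384 0.1652]
```

View pics/w8.png

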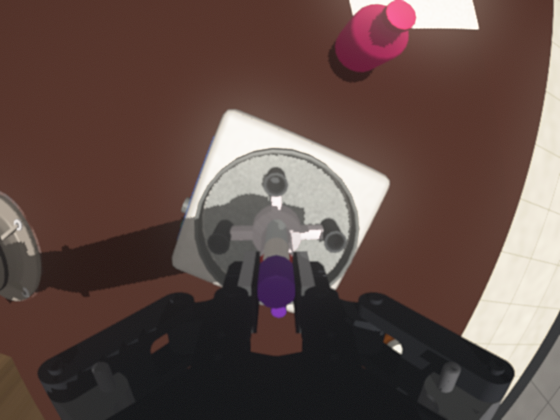

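The far sleeve's mouth is near (276,185), directly ahead of the held tube. Shifting +2 mm and lowering to just above the mouth.

```bash
python3 -m inch '[[0.002,0,0.03,0],[0,0,0.04,0],[0,0,0.03,0],[0,0,0.017,0],[0,0,0,0],[0,0,0,0],[0,0,0,0]]'
python3 - <<'E'
from h import *
T,o=pose();r=bot.read_camera("wrist");im=r["color"];cv2.imwrite("pics/w9.png",im[:,:,::-1])
print(T[:3,3],np.linalg.inv(T)@[.518,.2612,.121,1])
g=cv2.cvtColor(im,cv2.COLOR_RGB2GRAY)[170:262,230:322]
m=(g<100).astype(np.uint8)
for row in range(0,92,4): print(170+row,''.join('#' if x<60 else '+' if x<100 else '.' for x in g[row]))
E
```

```text
t: 14.15
eef_pos: [0.5186, 0.2623, 0.2098]
tool_rot: [0.0, 0.625, 0.781, 0.001]
contact_force: [-0.0, 0.2, -0.2]
gripper_width: 0.182
grasp_force: 39.3
[0.5186 0.2623 0.2098] [-0.0011 -0.001   0.0888  1.    ]
170 ...........................................................................+++++............
174 ........................................................................................+++.
178 ............................................................................................
182 ............................................................................................
186 ............................................................................................
190 ............................................................................................
194 ...................................+++++++++++++++++........................................
198 ................................++++++++++++++++++++++......................................
202 ............................+++++++++++++++++++++++++++.....................................
206 ..............
[... 639 characters left out ...]
+++++++++++++++++++++
234 +++++++++++++++++++++++++++++++++++++....................+++++++++++++++++++++++++++++++++++
238 ++++++++++++++++++++++++++++++++++++......................++++++++++++++++++++++++++++++++++
242 +++++++++++++++++++++++++++++++++.........................++++++++++++++++++++++++++++++++++
246 +++++++++++++++++++++++++.......................................+++++..+++++++++++++++++++++
250 ++++++++++++++++++++++............................................................++++++++++
254 ++++++++++++++++++++++++++###++...............................+####++.......................
258 +++++++++++++++++++++++++####++....+++#################++.....+####+++++++..................
```

```bash
python3 -m inch '[[-0.001,-0.0005,0,0],[0,0,0.006,0],[0,0,0.005,0],[0,0,0.005,0],[0,0,0.005,0],[0,0,0.005,0],[0,0,0.004,0],[0,0,0,0]]' && python3 -m inch '[[0,0,0.005,0],[0,0,0.005,0],[0,0,0.005,0],[0,0,0,0]]'
```

```text
t: 15.0
eef_pos: [0.5169, 0.2613, 0.1775]
tool_rot: [-0.0, 0.624, 0.781, -0.001]
contact_force: [-0.4, 0.2, 0.3]
gripper_width: 0.182
grasp_force: 39.3
t: 15.4
eef_pos: [0.5168, 0.2613, 0.1624]
tool_rot: [-0.0, 0.624, 0.781, -0.001]
contact_force: [1.6, 0.1, -0.2]
gripper_width: 0.181
grasp_force: 39.3
```

```bash
python3 -m inch '[[0,0,0.007,0],[0,0,0.006,0],[0,0,0.002,0],[0,0,0,0]]' && python3 -m inch '[[0,0,0,0],[0,0,0,0],[0,0,0,0],[0,0,0,0],[0,0,0,0]]' 0.04 && python3 -m inch '[[0,0,-0.02,0],[0,0,-0.04,0],[0,0,-0.04,0],[0,0,-0.035,0],[0,0,0,0],[0,0,0,0]]' && python3 w.py wa && python3 m1.py | grep -E "pur|red"
```

```text
t: 15.8
eef_pos: [0.517, 0.2613, 0.1478]
tool_rot: [-0.0, 0.624, 0.781, -0.0]
contact_force: [0.3, -0.3, -1.2]
gripper_width: 0.182
grasp_force: 39.4
t: 16.3
eef_pos: [0.5173, 0.2615, 0.1484]
tool_rot: [-0.0, 0.624, 0.781, 0.0]
contact_force: [-0.8, 0.1, -0.0]
gripper_width: 0.469
grasp_force: 0.0
t: 16.9
eef_pos: [0.5174, 0.2617, 0.2839]
tool_rot: [0.0, 0.624, 0.781, 0.001]
contact_force: [0.2, 0.6, -0.6]
gripper_width: 0.468
grasp_force: 0.0
16.9 [0.5174 0.2617 0.2839] yaw y 12.722765033548349 [ 0.0011  0.0013 -1.    ] q7 -0.1907481198448503 [ 0.2135  0.6147 -0.6043]
red [276.4863 303.2013] 1207 z.098 [0.5469 0.1338] z.158 [0.5383 0.1707]
pur [275.2778 205.1975] 324 z.098 [0.5202 0.2462] z.158 [0.5167 0.2619]
pur [277.8204 333.2711] 284 z.098 [0.5582 0.0915] z.158 [0.5475 0.1363]
top red [351.7143 230.381 ] 21 z.094 [ 0.5699 -0.227 ] z.2 [ 0.5626 -0.2089]
top red [211.8605 244.1395] 86 z.094 [0.5345 0.2142] z.2 [0.5299 0.1978]
top red [320.1053 242.5789] 19 z.094 [ 0.5333 -0.1264] z.2 [ 0.5289 -0.1162]
top pur [341.4783 234.3913] 23 z.094 [ 0.5578 -0.1944] z.2 [ 0.5515 -0.1788]
top pur [235.2593 238.5926] 27 z.094 [0.5506 0.1404] z.2 [0.5448 0.1297]
top pur [193.1176 249.7647] 34 z.094 [0.5179 0.2733] z.2 [0.5146 0.2522]
side red [246.7414 132.6034] 58 z.094 [0.5382 0.3342] z.2 [0.5344 0.1943]
side red [254.1333 245.4333] 30 z.094 [ 0.5356 -0.1307] z.2 [ 0.5321 -0.2203]
side red [271.8718 277.4615] 39 z.094 [ 0.5713 -0.2319] z.2 [ 0.5639 -0.3105]
side pur [238.5 130. ] 6 z.094 [0.5131 0.3494] z.2 [0.512  0.2078]
side pur [253.2857 159.2857] 35 z.094 [0.5515 0.2024] z.2 [0.5462 0.0767]
side pur [265.8235 266.5882] 51 z.094 [ 0.5596 -0.1988] z.2 [ 0.5534 -0.281 ]
side pur [275.5714 275.1429] 7 z.094 [ 0.5805 -0.2258] z.2 [ 0.572  -0.3051]
```

Both tubes are seated at the expected 158 mm cap height, and the rack tubes are unchanged. Now the knob.

```bash
python3 -m inch '[[-0.033,0.001,0,0],[-0.033,0,0,0],[0,0,0,0],[0,0,0.03,0],[0,0,0.03,0],[0,0,0.025,0],[0,0,0.011,0],[0,0,0,0],[0,0,0,0]]' 0.06 80 && python3 -m inch '[[0,0,0,0],[0,0,0,0],[0,0,0,0],[0,0,0,0],[0,0,0,0]]' 0.02 80
```

```text
t: 17.95
eef_pos: [0.5332, 0.1975, 0.1877]
tool_rot: [0.0, 0.624, 0.781, 0.0]
contact_force: [0.5, 0.2, 0.3]
gripper_width: 0.705
grasp_force: 0.0
t: 18.45
eef_pos: [0.5322, 0.1974, 0.1882]
tool_rot: [-0.001, 0.624, 0.781, -0.0]
contact_force: [-4.9, -2.5, 5.5]
gripper_width: 0.397
grasp_force: 78.9
```

```bash
python3 -m inch '[[0,0,0.003,0],[0,0,0.003,0],[0,0,0.003,0],[0,0,0.001,0],[0,0,0,0],[0,0,0,0]]' && python3 -m inch '[[0,0,0,5],[0,0,0,8],[0,0,0,8],[0,0,0,0]]'
```

```text
t: 19.05
eef_pos: [0.5323, 0.1973, 0.1789]
tool_rot: [-0.001, 0.624, 0.781, 0.0]
contact_force: [-7.5, -1.8, 11.8]
gripper_width: 0.398
grasp_force: 79.5
t: 19.45
eef_pos: [0.5318, 0.1973, 0.1786]
tool_rot: [-0.001, 0.758, 0.653, -0.001]
contact_force: [-8.7, -2.4, 11.4]
gripper_width: 0.394
grasp_force: 79.8
```

```bash
python3 -m inch '[[0,0,0,8],[0,0,0,8],[0,0,0,8],[0,0,0,8],[0,0,0,0]]' && python3 -c "from h import *;print(bot.get_obs()['torque'])" && python3 -m inch '[[0,0,0,8],[0,0,0,8],[0,0,0,6],[0,0,0,0],[0,0,0,0]]' && python3 -c "from h import *;T,o=pose();print(o['torque'],np.degrees(np.arctan2(T[1,1],T[0,1])))"
```

```text
t: 19.95
eef_pos: [0.5312, 0.1975, 0.1783]
tool_rot: [-0.001, 0.908, 0.419, -0.001]
contact_force: [-8.6, -0.6, 12.1]
gripper_width: 0.398
grasp_force: 80.0
[-0.3269  1.9697 -0.0418]
t: 20.45
eef_pos: [0.5309, 0.1979, 0.1783]
tool_rot: [-0.001, 0.971, 0.24, -0.002]
contact_force: [-11.6, 0.1, 12.8]
gripper_width: 0.398
grasp_force: 80.0
[-0.1796  2.2491 -0.0167] -62.251280914427355
```

```bash
python3 -m inch '[[0,0,0,4],[0,0,0,4],[0,0,0,4],[0,0,0,0],[0,0,0,0]]' && python3 -c "
from h import *
T,o=pose();print(o['torque'],np.degrees(np.arctan2(T[1,1],T[0,1])))
r=bot.read_camera('wrist');cv2.imwrite('pics/wb.png',r['color'][:,:,::-1])"
```

```text
t: 20.95
eef_pos: [0.5323, 0.1985, 0.1787]
tool_rot: [-0.001, 0.99, 0.138, -0.0]
contact_force: [-8.3, -0.4, 12.5]
gripper_width: 0.395
grasp_force: 80.0
[0.0962 1.4393 0.5428] -74.12895951005544
```

```bash
python3 -m inch '[[0,0,0,4],[0,0,0,0],[0,0,0,0]]' && python3 -c "
from h import *
T,o=pose();print(o['torque'])" && python3 -m inch '[[0,0,0,0],[0,0,0,0],[0,0,0,0],[0,0,0,0],[0,0,0,0],[0,0,0,0]]' 0.065 && python3 -m inch '[[0,0,-0.01,0],[0,0,-0.03,0],[0,0,-0.04,0],[0,0,-0.04,0],[-0.03,0,0,0],[-0.03,0,0,0],[0,0,0,0],[0,0,0,0]]' && python3 w.py wc
```

```text
t: 21.3
eef_pos: [0.5323, 0.1985, 0.1787]
tool_rot: [-0.001, 0.994, 0.105, -0.001]
contact_force: [-7.9, -0.7, 12.3]
gripper_width: 0.401
grasp_force: 79.9
[-0.096   1.3493  1.7874]
t: 21.9
eef_pos: [0.5327, 0.1972, 0.1772]
tool_rot: [0.0, 0.995, 0.102, -0.0]
contact_force: [0.5, -0.5, 0.7]
gripper_width: 0.765
grasp_force: 0.0
t: 22.7
eef_pos: [0.4738, 0.1856, 0.2979]
tool_rot: [-0.001, 0.995, 0.103, 0.0]
contact_force: [0.3, 0.5, -0.2]
gripper_width: 0.765
grasp_force: 0.0
22.7 [0.4738 0.1856 0.2979] yaw y -78.23209995381531 [ 0.0003  0.002  -1.    ] q7 -1.5742956478760488 [ 0.2643  0.4818 -0.2476]
red [273.8054 135.55  ] 1691 z.098 [0.5263 0.1982] z.158 [0.5292 0.1983]
red [518.9828 194.0948] 116 z.098 [ 0.5354 -0.1233] z.158 [ 0.5366 -0.065 ]
pur [351.3861 130.3531] 303 z.098 [0.5493 0.1215] z.158 [0.548  0.1355]
pur [197.1913 136.0336] 298 z.098 [0.5112 0.2759] z.158 [0.5168 0.262 ]
pur [552.2867 188.74  ] 150 z.098 [ 0.5587 -0.189 ] z.158 [ 0.5557 -0.1188]
```

View pics/wc.png

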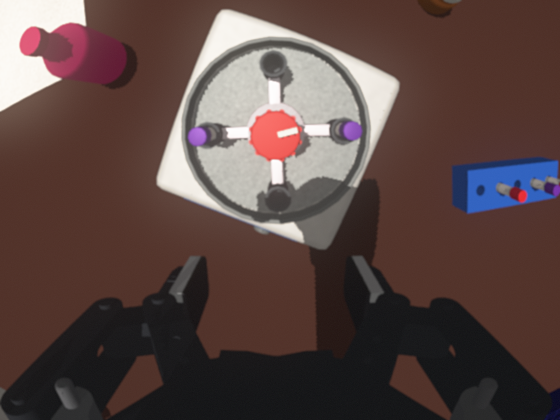

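The final view shows both purple caps seated at (198,136) and (351,130). The knob is at (275,136) with its pointer turned to about 12° above image right. I'll check the angle and height numerically.

Run:
```python
from h import *
K=np.array([[325.19,0,275.81],[0,325.19,211.02],[0,0,1]])
T,o=pose();rr=bot.read_camera("wrist")
T4=np.eye(4);a=np.radians(12.82);T4[:3,:3]=np.array([[np.sin(-a),np.cos(a),0],[np.cos(a),np.sin(a),0],[0,0,-1]]);T4[:3,3]=[.5465,.1313,.280]
for n,TT,x0,y0 in(("w4",T4,277,122),("wc",T,275,136)):
    r=dict(rr);im=cv2.imread(f"pics/{n}.png")[:,:,::-1];r["color"]=im
    h=hsv(r);m=red(h);m[:y0-40]=0;m[y0+40:]=0;m[:,:x0-40]=0;m[:,x0+40:]=0
    pts=np.argwhere(m)[:,::-1].astype(np.float32)
    c,rad=cv2.minEnclosingCircle(pts)
    hull=cv2.convexHull(pts.astype(int));A=cv2.contourArea(hull)
    M=np.zeros(m.shape,np.uint8);cv2.circle(M,(int(c[0]),int(c[1])),int(rad-5),1,-1)
    w=(M>0)&(h[...,1]<90)&(h[...,2]>150);q=np.argwhere(w)[:,::-1]
    vx,vy,_,_=cv2.fitLine(q.astype(np.float32),2,0,.01,.01).ravel();e0,e1=q.mean(0)-8*np.array([vx,vy]),q.mean(0)+8*np.array([vx,vy])
    for z in(.203,.195):
        C=plane(r,TT,*c,z);L=plane(r,TT,c[0]-np.sqrt(A/np.pi),c[1],z);R_=plane(r,TT,c[0]+np.sqrt(A/np.pi),c[1],z)
        d=plane(r,TT,*e1,z)-plane(r,TT,*e0,z)
        print(n,z,"c",c,C[:2],"diam",np.linalg.norm(R_-L),"ptr",np.degrees(np.arctan2(d[1],d[0])))
```

```text
w4 0.203 c (276.6851806640625, 122.31481170654297) [0.5325 0.198 ] diam 0.0357670784094949 ptr 14.243308407097224
w4 0.195 c (276.6851806640625, 122.31481170654297) [0.5326 0.198 ] diam 0.037149635164730174 ptr 14.243308407097302
wc 0.203 c (275.07708740234375, 135.27532958984375) [0.5324 0.1976] diam 0.0344172338300982 ptr -63.722215357793594
wc 0.195 c (275.07708740234375, 135.27532958984375) [0.5321 0.1975] diam 0.03564100558768693 ptr -63.72221535779356
```

```bash
python3 -c "from station import bot;print(bot.hand_in())"
```

```text
the job is handed in; nothing more can be done
None
```

I loaded two purple tubes fully into opposite sleeves, pressed the knob and turned it clockwise to its end stop, then handed in at about 23 s. The knob stayed about 8 mm down after release, and I measured its turn at 78° against 80°, within measuring error.

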